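Hook the display-case lid shut and park the hook pole

TASK

Pick up the hook pole, pass its hooked end through the ring eye on the raised lid of the miniature display case, and swing the lid fully shut with the hook in the eye, gently and without the hand touching the case or lid. Then unhook the pole and, without dropping it, lay it lengthways on the sloped stand with the hook end uphill and the handle's butt resting against the bottom lip; leave everything else where it is.

Things in the scene. Friction and masses are not known exactly. Their poses are not given: they have to be found in the camera images.
- case: The clear display case, fixed: dark frame, 160 mm along its x, 180 mm along its y, 110 mm high, open on top. Origin at the centre of its underside, x away from the robot when its yaw is 0, z up.
- lid (a joint): Angle of the case's lid, rad: 0 shut (flat on the case), about 1.9 at the start (up, leaning a little back past upright), 2.2 at most. The hinge runs along the case's x on its +y rim. It is stiff (0.3 N m of friction): the lid (0.2 to 0.35 kg) stays where it is left and needs 2 to 4 N at the ring eye to move; shut, it stops hard.
- lid_eye (a point): Centre of the steel ring eye (inside diameter 34, wire 6) past the lid's free edge, near its robot-side corner. Frame turns with the lid: x along the hole (always parallel to hinge and case x), -y from hinge to ring, z the lid's upward normal when shut. Moves on an arc of radius 206 about lid_hinge; shut, it is level with it, 113 over the table, at x -58, y -116 in the case's frame.
- lid_hinge (a point): Point on the lid's hinge axis straight opposite the ring eye, 113 mm above the table. Its frame turns with the lid, with axes as lid_eye. The lid is 180 mm from hinge to free edge, 160 mm along the hinge, 6 mm thick.
- pole_mid (a point): Centre of the wooden handle of the loose hook pole (0.11 to 0.18 kg, 195 mm in all). Handle 100 long (x, towards the hook), 24 wide (y), 30 high (z). An 8 mm steel rod runs on 95 mm along the centre line; its end turns up in +z: upturn 141 from pole_mid, its top 16 above the rod's centre line (20 over all). At the start it lies flat on the table, upturn pointing up.
- pole_neck (a point): Point on the pole's rod 22 mm short of the upturned hook, 119 mm from pole_mid in its x, same axes. The pole is hooked when the ring eye surrounds the rod at about this point.
- rest: Board of the grey sloped stand, fixed, rising 40 degrees away from the robot. Origin on the board's upper face, mid-width, at the inner foot of the bottom lip, 55 mm above the table; x up the slope, y across, z out of the board. Board 172 long from the lip, 100 wide; lip 18 high, 8 thick. A properly laid pole has pole_mid at about x 50, z 15 mm.
Not all that is in view belongs to the job. What is meant by the part that bears pole_mid is not black, and is the smaller of those in its own colour.

How it is judged:
By the outcome, as a careful person would: the job done as asked, in the order asked, and still so for the second after the job is handed in, with the robot touching nothing.
It also fails if it takes over 61 s, if anything falls off the work surface, if the arm or the gripper's body presses on something with over 40 N, if the wrist force passes 120 N, or if a joint passes its speed limit or range.

ROBOT

A 6-joint arm with a two-finger parallel gripper is mounted at the origin on the work surface. World frame = base frame: x ahead of the robot, y to its left, z up, the work surface at z = 0. Lengths are in mm, angles in rad, forces in N, time in s.
With the tool pointing down it reaches from about 200 to 875 mm from the base axis. Payload 3.4 kg.
Tool frame: the origin (TCP) lies at the very end of the fingers, on their centre line; the grasp point (between the pads) lies 19 mm behind it; z points along the fingers, y is the direction in which the jaws open and shut (so a half turn about z gives the same grasp; the last joint's range is limited). The gripper opens to 94 mm and grips with 3 to 60 N. Pads are 16 mm wide; open, the fingers measure 119 mm over their backs; the gripper's body (75 mm by 177 mm) begins 78 mm behind the grasp point.
Start: joints at [1.171, 0.276, 1.505, -0, 1.361, -0.121], TCP at [158.258, 552.829, 205.493] pointing down, gripper open.
Joint ranges: [-2.89, 2.89], [-0.75, 2.08], [0.22, 2.7], [-1.18, 4.32], [0.11, 2.71], [-2.7, 2.7]. Speed limits (rad/s): [2.57, 2.57, 3.14, 3.14, 3.14, 3.14].

INTERFACE

Orientations are given as a unit quaternion [w, x, y, z].
In Python, from cell import env, eyes, spotter gives the robot as it stands.
- The arm moves only by the tool arm_command, never from a script. Its argument "targets" is a list that holds one entry, the list of rows, each a list of 4 numbers: the shift along the tool's x, y, z in units of 25 mm (1.0 is 25 mm), then the turn about the tool's z in units of 6 degrees (1.0 is 6 degrees). In form: [[[dx, dy, dz, turn], ...]]. A call has 1 to 12 rows; each row is the pose to reach, as a shift and turn from the pose measured when the call began, along the tool's axes at that moment; what a row does not reach only later rows make up. A row lasts 1/12 s, in which the tool goes at most 41.7 mm and 7.16 degrees, less where a joint would pass 70% of its speed; a pose out of reach is approached as far as the arm can. A call with a gripper value outside its range is refused whole. "grip" is the closure in counts, from 0 (fully open) to 255 (shut), set as the call begins (left out, the last holds). The fingers move at their own pace and stop on an object; "newtons" is the grip in N (left out, the last holds). Time passes only in rows, so rows that repeat a pose let the fingers close. It gives the time, the measured TCP pose, the force and the opening at its end, in the units of the state.
- env.observe(): the state, without advancing time (a new reading comes with each control period).
- eyes.grab_frame(name): name is "scene" or "top" or "wrist"; returns (picture, depth): 400x640x3 uint8, blue, green, red; 400x640 float32, mm along the optical axis (not along the pixel's ray), 0 where there is no reading.
- eyes.camera_info(name): a dict with "fx", "fy", "cx", "cy" (pixels), "extrinsics" (4x4, takes a point from camera to world coordinates); the wrist camera has in their place "tool_from_camera" (4x4, takes a point from camera to tool coordinates, whose origin is the TCP and whose axes are the flange's). Camera axes: x right, y up, looking along -z (the intrinsics and any distortion apply to the point x, -y, -z); pixel columns grow to the right and rows downward; lengths in mm; the calibration is good to about 2 mm. A picture is of the moment at which its call begins: read the wrist's pose just before it. camera_info takes no time and is no camera call.
- env.finish_job(): hands the job in, once; it reports no verdict.
Trained networks look in the newest picture that a camera, given by its name, has taken for a name from the list of things; names that differ only in an ending like _2 or _b are one class to them, and where a whole thing is asked for, a point or a joint stands for the part that bears it (a point fixed in the world has none). Each returns a list of dicts, best first, with "score" (0 to 1); they miss things now and then, are a little off and sometimes report something else, mostly with a low value. They report only what shows in the picture. A call takes as long as a camera call. They do not tell look-alikes from the thing itself.
- spotter.search_frame(label, camera): "uv" ([column, row] in pixels, amid what is visible of it).
The state is a dict: "t": time; "joint_pos": joint angles; "joint_velocities": joint speeds; "joint_efforts": joint torques, N m; "tool_pos": TCP position; "ee_rot": TCP orientation; "force": force on the tool from outside, world axes, zero at the start; "torque": the same for the moment, N m; "width": opening from 0.0 (shut) to 1.0 (fully open).
Only numpy, scipy, OpenCV 4.12 (cv2) and the standard library are available. Lean on these libraries where they do the work, as an engineer would, in place of code of your own. Each camera call takes 0.05 s, during which the arm holds its last target. There are 200 camera calls.

## Working session

There is one attempt and no reset: what is moved stays moved. The work goes in short steps, Python scripts to look and compute and a tool call to move; the robot and the scene stay as the last step left them, time stands still between calls to the robot, and variables do not carry over. Pictures are saved under pics/ and viewed, about 8 in all and at most 12, crops included, and the job is handed in when it is done.

Besides the shell and the picture viewer there is one more tool, called by a JSON object that holds its "api" and its "payload". arm_command: Moves the arm, as the interface text tells. Its arguments: {"type":"object","properties":{"targets":{"type":"array","items":{"type":"array","items":{"type":"array","items":{"type":"number"}}}},"grip":{"type":"number"},"newtons":{"type":"number"}},"required":["targets"]}

```bash
mkdir -p pics; ls
cat > h.py <<'E'
import numpy as np,cv2
from cell import env,eyes,spotter
from scipy.spatial.transform import Rotation as R
def T_cam(n):
    i=eyes.camera_info(n)
    if 'extrinsics' in i: return i,np.array(i['extrinsics'])
    s=env.observe(); T=np.eye(4); q=s['ee_rot']; T[:3,:3]=R.from_quat([q[1],q[2],q[3],q[0]]).as_matrix(); T[:3,3]=s['tool_pos']
    return i,T@np.array(i['tool_from_camera'])
def cloud(d,i,T):
    v,u=np.mgrid[:d.shape[0],:d.shape[1]]
    P=np.stack([(u-i['cx'])/i['fx']*d,-(v-i['cy'])/i['fy']*d,-d],-1)
    W=P@T[:3,:3].T+T[:3,3]; W[d<=0]=np.nan; return W
def grab(n):
    i,T=T_cam(n); p,d=eyes.grab_frame(n); return p,d,cloud(d,i,T)
def at(W,uv,r=2):
    u,v=int(round(uv[0])),int(round(uv[1])); return np.nanmedian(W[v-r:v+r+1,u-r:u+r+1].reshape(-1,3),0).round(1)
E
python3 - <<'E'
from h import *
for n in('scene','top'):
    p,d,W=grab(n); np.save(f'pics/{n}0.npy',W); cv2.imwrite(f'pics/{n}0.png',p)
    print(n,{k:v for k,v in eyes.camera_info(n).items()})
    for l in('case','lid','lid_eye','lid_hinge','pole_mid','pole_neck','rest'):
        for r in spotter.search_frame(l,n)[:4]: print(l,np.round(r['uv']),round(r['score'],2),at(W,r['uv']))
a=np.vstack([cv2.imread('pics/scene0.png'),cv2.imread('pics/top0.png')]); cv2.imwrite('pics/a.png',cv2.resize(a,(480,600),interpolation=cv2.INTER_AREA))
print(env.observe())
E
```

```text
pics
scene {'fx': 433.57495951189225, 'fy': 433.57495951189225, 'cx': 318.75883118307405, 'cy': 199.4183999005939, 'extrinsics': array([[-7.57744092e-01, -3.57107329e-01,  5.46166867e-01,
         1.14179408e+03],
       [ 6.52455222e-01, -4.29013689e-01,  6.24699479e-01,
         7.19309553e+02],
       [ 1.12282999e-02,  8.29711764e-01,  5.58079129e-01,
         7.85532540e+02],
       [ 0.00000000e+00,  0.00000000e+00,  0.00000000e+00,
         1.00000000e+00]])}
case [332. 283.] 0.82 [599.  152.7   7.3]
lid [370. 260.] 0.78 [635.1 298.1 204.1]
lid_eye [368. 256.] 0.96 [648.8 304.1 226.8]
lid_hinge [367. 256.] 0.56 [654.6 304.9 230.1]
pole_mid [427. 268.] 0.9 [377.  275.3  11.6]
pole_mid [312. 220.] 0.75 [480.2 -68.1  19.7]
pole_mid [340. 178.] 0.71 [ 272.7 -169.5   38.4]
pole_neck [427. 266.] 0.66 [378.3 274.3  18.3]
pole_neck [310. 219.] 0.6 [484.8 -70.2  26. ]
pole_neck [338. 182.] 0.55 [ 275.8 -174.5   22. ]
rest [238. 170.] 0.68 [ 560.1 -331.9  102.4]
top {'fx': 423.4127899778255, 'fy': 423.4127899778255, 'cx': 318.7809430948101, 'cy': 194.3276691587039, 'extrinsics': array([
[... 884 characters left out ...]

{'t': 0.8, 'joint_pos': array([ 1.17101242e+00,  2.75857478e-01,  1.50486306e+00,  1.06953584e-05,
        1.36067923e+00, -1.20991485e-01]), 'joint_velocities': array([ 2.38503039e-04,  4.80196396e-04, -1.03922746e-04,  8.93344625e-04,
        1.57315723e-03,  4.98748251e-05]), 'joint_efforts': array([-1.44049260e-03, -4.04401016e+01, -2.37489563e+01,  7.00395042e-02,
        2.44657294e-02, -2.75966109e-06]), 'tool_pos': array([158.25731575, 552.8555193 , 205.53203534]), 'ee_rot': array([1.97758090e-05, 1.38946311e-01, 9.90299911e-01, 9.45381714e-05]), 'force': array([ 0.38962961,  0.20740945, -0.19842131]), 'torque': array([0.06058849, 0.00517005, 0.03491119]), 'width': 0.99773005438936}
```

View pics/top0.png

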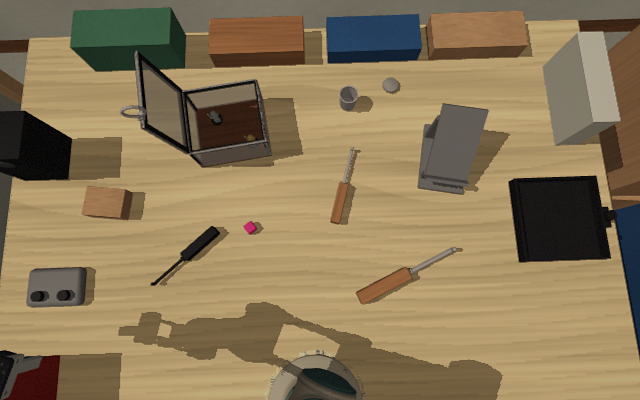

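View pics/scene0.png

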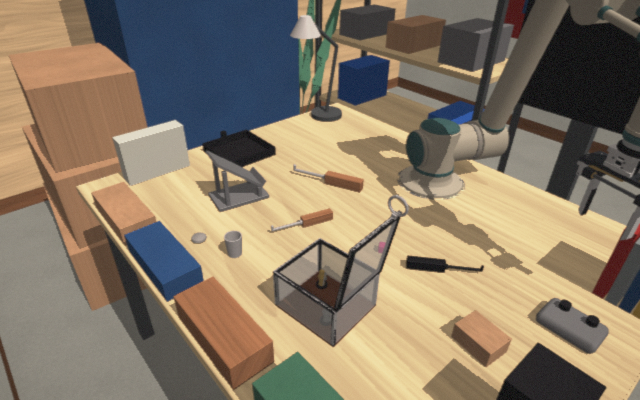

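The top picture shows three hook poles: black at (195,247), a large wooden one at (400,280) and a small wooden one at (343,190). The one meant is not black and is the smaller of the wooden pair, so it is the one at (343,190). The case's ring is at top (133,112) and scene (398,206). The stand is at top (455,150).

Run:
```python
from h import *
p=cv2.imread('pics/top0.png'); W=np.load('pics/top0.npy'); S=np.load('pics/scene0.npy'); ps=cv2.imread('pics/scene0.png')
def pca(P):
    c=P.mean(0);w,v=np.linalg.eigh(np.cov((P-c).T));return c,v[:,-1]
# poles in top: handle (colour) + height
for nm,(u0,u1,v0,v1) in dict(small=(325,362,140,228),big=(350,470,240,310)).items():
    sub=W[v0:v1,u0:u1].reshape(-1,3); sub=sub[np.isfinite(sub[:,0])]
    h=sub[sub[:,2]>8]; r=cv2.minAreaRect(h[:,:2].astype(np.float32))
    hd=h[h[:,2]>25]; rh=cv2.minAreaRect(hd[:,:2].astype(np.float32)); print(nm,len(h),r,'handle',rh,hd.mean(0))
    c,d=pca(h[:,:2]); s=(h[:,:2]-c)@d; print(c,d,s.min(),s.max(), [ (round(a),round(float(np.percentile(h[(s>=a)&(s<a+15),2],90)))) for a in np.arange(s.min(),s.max()-1,15)])
# case rim
for nm,A in(('top',W),('scene',S)):
    f=A.reshape(-1,3); m=(f[:,0]>450)&(f[:,0]<850)&(f[:,1]>30)&(f[:,1]<350)
    r=f[m&(f[:,2]>102)&(f[:,2]<118)]; print(nm,'rim',len(r),cv2.minAreaRect(r[:,:2].astype(np.float32)))
    up=f[m&(f[:,2]>130)]; c=up.mean(0); u,s,v=np.linalg.svd(up-c,full_matrices=False); print('lidplane',c,v[2],s)
    st=f[(f[:,0]>430)&(f[:,0]<750)&(f[:,1]>-450)&(f[:,1]<-230)&(f[:,2]>60)]
    c=np.median(st,0);
    for k in range(5):
        A_=np.c_[st[:,:2],np.ones(len(st))]; co=np.linalg.lstsq(A_,st[:,2],rcond=None)[0]; st=st[abs(A_@co-st[:,2])<max(20-5*k,3)]
    print('stand',co,np.degrees(np.arctan(np.hypot(co[0],co[1]))),np.degrees(np.arctan2(co[1],co[0])),cv2.minAreaRect(st[:,:2].astype(np.float32)),st.min(0),st.max(0))
# ring: scene crop
a=cv2.resize(p[130:235,310:400],None,fx=4,fy=4,interpolation=cv2.INTER_CUBIC); b=cv2.resize(ps[180:345,265:430],(420,420),interpolation=cv2.INTER_CUBIC)
cv2.imwrite('pics/c.png',np.hstack([a,b])); print(a.shape)
```

```text
small 533 ((500.453857421875, -87.07581329345703), (23.895727157592773, 192.93618774414062), 74.29496765136719) handle ((500.63507080078125, -87.12677001953125), (23.895727157592773, 192.55966186523438), 74.29496765136719) [458.03378251 -75.0846851   30.17561934]
[475.74752288 -80.05685147] [-0.96288216  0.2699221 ] -122.15183238887369 70.78252272174977 [(-122, 30), (-107, 21), (-92, 21), (-77, 22), (-62, 21), (-47, 21), (-32, 32), (-17, 33), (-2, 33), (13, 32), (28, 33), (43, 32), (58, 32)]
big 1092 ((282.00653076171875, -225.97250366210938), (31.834123611450195, 257.32586669921875), 24.766347885131836) handle ((282.0260009765625, -226.01473999023438), (31.834123611450195, 257.23284912109375), 24.766347885131836) [ 262.77352015 -183.64295383   37.99577163]
[ 268.22122328 -194.68415156] [-0.41644318  0.90916174] -162.85251896145684 94.46422733950928 [(-163, 41), (-148, 27), (-133, 27), (-118, 26), (-103, 28), (-88, 27), (-73, 27), (-58, 30), (-43, 42), (-28, 42), (-13, 42), (2, 42), (17, 43), (32, 42), (47, 42), (62, 42), (77, 42), (92, 40)]
top rim 1203 ((719.87939453125, 210.845458
[... 331 characters left out ...]
5625), (100.8479232788086, 131.0859832763672), 79.17538452148438) [ 499.54751424 -402.99631009   60.01177326] [ 640.34653139 -282.9276889   167.50521663]
scene rim 882 ((720.3937377929688, 211.36746215820312), (312.5568542480469, 202.36085510253906), 15.331192970275879)
lidplane [646.66473304 303.02819654 228.7794117 ] [-0.13367197  0.97856163 -0.15668101] [2849.68137781 2403.06574599  201.42836065]
stand [ 6.86341483e-01 -1.81898046e-01 -3.42274910e+02] 35.3761341315627 -14.843596221664933 ((560.4989013671875, -337.0384521484375), (105.61600494384766, 127.70585632324219), 76.31534576416016) [ 487.80993702 -393.1028901    60.18016492] [ 634.85708481 -281.02861018  150.3328057 ]
(420, 360, 3)
```

View pics/c.png

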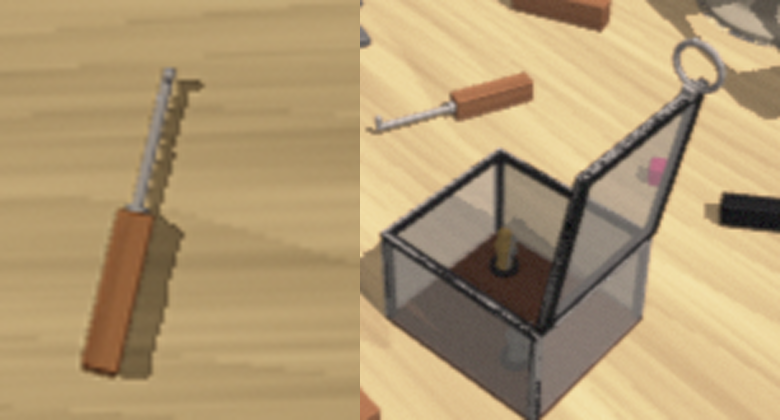

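The left crop shows a small wooden pole about 193 mm long with a 24 mm wide handle, its hook tip at crop (168,72). That matches the description; the other wooden pole is 257 mm long. The right crop shows the ring at the lid's top near corner. Next I'll locate the ring and the case.

Run:
```python
from h import *
y=np.radians(7.8)
for n,(u0,u1,v0,v1) in dict(top=(110,290,40,180),scene=(265,430,185,350)).items():
    W=np.load(f'pics/{n}0.npy')[v0:v1,u0:u1]; f=W.reshape(-1,3); f=f[np.isfinite(f[:,0])]
    f=f[(f[:,0]>450)&(f[:,0]<800)&(f[:,1]>50)&(f[:,1]<400)]
    hi=f[f[:,2]>291]; print(n,'high',len(hi),hi.min(0),hi.max(0),hi.mean(0))
    up=f[(f[:,2]>130)&(f[:,2]<285)]
    for k in range(6):
        c=up.mean(0);nv=np.linalg.svd(up-c,full_matrices=False)[2][2]; nv*=np.sign(nv[1]); up=up[abs((up-c)@nv)<max(12-2*k,4)]
    print('plane',c,nv,'yaw',np.degrees(np.arctan2(-nv[0],nv[1])),'th',np.arctan2(nv[1],nv[2]),len(up))
    # along case axes
    for z in range(100,320,15):
        b=f[(f[:,2]>=z)&(f[:,2]<z+15)]
        if len(b): 
            cx=b[:,0]*np.cos(y)+b[:,1]*np.sin(y); cy=-b[:,0]*np.sin(y)+b[:,1]*np.cos(y); print(z,len(b),[np.percentile(cx,q).round() for q in(1,50,99)],[np.percentile(cy,q).round() for q in(1,50,99)])
```

```text
top high 334 [560.48485477 282.5279689  291.01980193] [717.82240679 326.23049597 340.2310736 ] [604.27910291 305.64946646 307.42590144]
plane [638.30966123 292.93986593 213.15940258] [-0.13641806  0.97698177 -0.16400222] yaw 7.948938029572861 th 1.737111892900678 2601
100 1114 [np.float64(594.0), np.float64(665.0), np.float64(755.0)] [np.float64(10.0), np.float64(95.0), np.float64(187.0)]
115 237 [np.float64(595.0), np.float64(670.0), np.float64(752.0)] [np.float64(133.0), np.float64(188.0), np.float64(193.0)]
130 215 [np.float64(595.0), np.float64(673.0), np.float64(754.0)] [np.float64(189.0), np.float64(191.0), np.float64(196.0)]
145 204 [np.float64(594.0), np.float64(670.0), np.float64(753.0)] [np.float64(191.0), np.float64(193.0), np.float64(197.0)]
160 227 [np.float64(595.0), np.float64(669.0), np.float64(752.0)] [np.float64(194.0), np.float64(196.0), np.float64(201.0)]
175 239 [np.float64(595.0), np.float64(669.0), np.float64(753.0)] [np.float64(196.0), np.float64(199.0), np.float64(205.0)]
190 242 [np.float64(595.0), np.float64(670.0), np.float64(753.0)] [np.float64(199.0), np
[... 2453 characters left out ...]
8.0), np.float64(756.0)] [np.float64(209.0), np.float64(215.0), np.float64(218.0)]
250 223 [np.float64(598.0), np.float64(691.0), np.float64(757.0)] [np.float64(212.0), np.float64(218.0), np.float64(220.0)]
265 203 [np.float64(598.0), np.float64(690.0), np.float64(756.0)] [np.float64(215.0), np.float64(220.0), np.float64(223.0)]
280 384 [np.float64(598.0), np.float64(692.0), np.float64(756.0)] [np.float64(216.0), np.float64(222.0), np.float64(225.0)]
295 79 [np.float64(612.0), np.float64(620.0), np.float64(626.0)] [np.float64(206.0), np.float64(222.0), np.float64(245.0)]
310 43 [np.float64(617.0), np.float64(620.0), np.float64(622.0)] [np.float64(203.0), np.float64(242.0), np.float64(247.0)]
```

```bash
cat >> h.py <<'E'
def state():
    s=env.observe(); q=s['ee_rot']; return np.array(s['tool_pos']),R.from_quat([q[1],q[2],q[3],q[0]]).as_matrix(),s
def plan(target,yaw):
    """yaw deg of pole direction in world; tool x points opposite to it"""
    p,M,s=state(); cur=np.degrees(np.arctan2(M[1,0],M[0,0])); dt=-((yaw+180-cur+180)%360-180)
    return np.r_[M.T@(np.array(target)-p)/25,dt/6].round(2)
def cw(cx,cy,z,yaw=7.9):
    y=np.radians(yaw); return np.array([cx*np.cos(y)-cy*np.sin(y),cx*np.sin(y)+cy*np.cos(y),z])
E
python3 - <<'E'
from h import *
print(plan([479,-81,150],-15.66))
for n,off in(('top',-10.8),('scene',-10.8)):
    f=np.load(f'pics/{n}0.npy').reshape(-1,3); y=np.radians(off)
    f=f[(f[:,0]>430)&(f[:,0]<750)&(f[:,1]>-450)&(f[:,1]<-230)&(f[:,2]>30)]
    a=f[:,0]*np.cos(y)+f[:,1]*np.sin(y); b=-f[:,0]*np.sin(y)+f[:,1]*np.cos(y)
    for k in np.arange(540,720,8):
        m=(a>=k)&(a<k+8)
        if m.sum()>5: print(n,k+4,m.sum(),np.percentile(f[m,2],[5,50,95]).round(),np.percentile(b[m],[2,98]).round())
E
```

```text
[-19.31 -20.84   2.22  -0.05]
top 544 123 [63. 67. 71.] [-278. -180.]
top 552 110 [53. 58. 63.] [-277. -180.]
top 560 180 [53. 59. 65.] [-277. -178.]
top 568 179 [62. 66. 70.] [-278. -180.]
top 576 190 [68. 73. 79.] [-278. -180.]
top 584 179 [76. 80. 85.] [-277. -180.]
top 592 187 [82. 87. 92.] [-277. -181.]
top 600 189 [88. 94. 98.] [-278. -180.]
top 608 191 [ 96. 101. 105.] [-277. -180.]
top 616 190 [102. 107. 111.] [-278. -181.]
top 624 204 [109. 114. 118.] [-278. -180.]
top 632 202 [116. 120. 126.] [-278. -180.]
top 640 200 [122. 127. 132.] [-276. -181.]
top 648 206 [129. 134. 138.] [-277. -180.]
top 656 211 [135. 140. 145.] [-278. -180.]
top 664 304 [ 45. 145. 151.] [-277. -178.]
top 672 243 [ 92. 153. 158.] [-278. -177.]
top 680 230 [155. 161. 166.] [-277. -180.]
top 688 109 [160. 164. 167.] [-278. -180.]
scene 544 52 [58. 66. 70.] [-273. -177.]
scene 552 68 [53. 60. 64.] [-275. -178.]
scene 560 39 [36. 54. 60.] [-268. -175.]
scene 568 44 [31. 63. 68.] [-270. -176.]
scene 576 28 [64. 71. 75.] [-273. -176.]
scene 584 27 [73. 79. 83.] [-274. -177.]
scene 592 29 [76. 85. 88.] [-278. -176.]
scene 600 27 [84. 92. 95.] [-273. -178.]
scene 608 28 [ 91.  97. 101.] [-277. -175.]
scene 616 32 [ 98. 105. 109.] [-275. -176.]
scene 624 31 [105. 111. 115.] [-277. -176.]
scene 632 27 [112. 118. 122.] [-271. -178.]
scene 640 29 [117. 125. 128.] [-276. -177.]
scene 648 30 [125. 131. 136.] [-272. -176.]
scene 656 34 [132. 138. 142.] [-269. -176.]
scene 664 100 [ 41. 103. 147.] [-271. -174.]
scene 672 209 [ 37.  89. 153.] [-279. -174.]
scene 680 60 [ 45. 150. 161.] [-278. -173.]
scene 688 57 [158. 163. 166.] [-275. -177.]
scene 696 6 [160. 161. 163.] [-271. -196.]
```

{"api": "arm_command", "payload": {"targets": [[[-9.6, -10.4, -1.0, 0], [-9.6, -10.4, -1.0, 0], [-9.6, -10.4, -1.0, 0], [-9.6, -10.4, -1.0, 0], [-9.6, -10.4, -1.0, 0], [-9.6, -10.4, -1.0, 0], [-19.2, -20.8, 0, 0], [-19.2, -20.8, 1.0, 0], [-19.2, -20.8, 1.0, 0], [-19.2, -20.8, 1.5, 0], [-19.2, -20.8, 1.5, 0], [-19.2, -20.8, 1.5, 0]]], "grip": 0}}

```text
t: 1.8
tool_pos: [382.7, 106.3, 196.7]
ee_rot: [0.001, 0.139, 0.99, 0.0]
force: [1.0, 0.7, 0.6]
width: 1.002
```

```bash
python3 -c "
from h import *
print(plan([479,-81,130],-15.66))"
```

```text
[-5.76 -6.15  2.67 -0.05]
```

{"api": "arm_command", "payload": {"targets": [[[-5.76, -6.15, 2.67, 0], [-5.76, -6.15, 2.67, 0], [-5.76, -6.15, 2.67, 0], [-5.76, -6.15, 2.67, 0], [-5.76, -6.15, 2.67, 0], [-5.76, -6.15, 2.67, 0], [-5.76, -6.15, 2.67, 0], [-5.76, -6.15, 2.67, 0], [-5.76, -6.15, 2.67, 0], [-5.76, -6.15, 2.67, 0]]]}}

```text
t: 2.63
tool_pos: [478.4, -79.5, 130.7]
ee_rot: [0.001, 0.138, 0.99, 0.001]
force: [0.5, 0.6, 0.3]
width: 0.998
```

Run:
```python
from h import *
p,M,s=state(); im,d,W=grab('wrist'); cv2.imwrite('pics/w1.png',im); print(p,s['joint_pos'])
f=W.reshape(-1,3); print(np.nanpercentile(f,[1,99],axis=0))
f=f[(abs(f[:,0]-500)<120)&(abs(f[:,1]+87)<60)]
h=f[(f[:,2]>8)&(f[:,2]<45)]; r=cv2.minAreaRect(h[:,:2].astype(np.float32)); print(len(h),r)
hd=h[h[:,2]>25]; print(cv2.minAreaRect(hd[:,:2].astype(np.float32)),np.median(hd[:,2]), np.median(f[f[:,2]<8,2]))
```

```text
[478.35159661 -79.50960009 130.66840619] [-3.09486160e-01  1.97355216e-01  1.81137087e+00  1.58272202e-03
  1.13126819e+00 -1.60371160e+00]
[[ 282.67405568 -375.46950701   -1.49470146]
 [ 715.61848774  212.94675566  252.74771154]]
3805 ((504.19085693359375, -85.81182098388672), (23.994844436645508, 193.41310119628906), 74.63651275634766)
((504.47283935546875, -85.88928985595703), (23.994844436645508, 192.8282928466797), 74.63651275634766) 29.948071019765678 0.17601872561431264
```

View pics/w1.png

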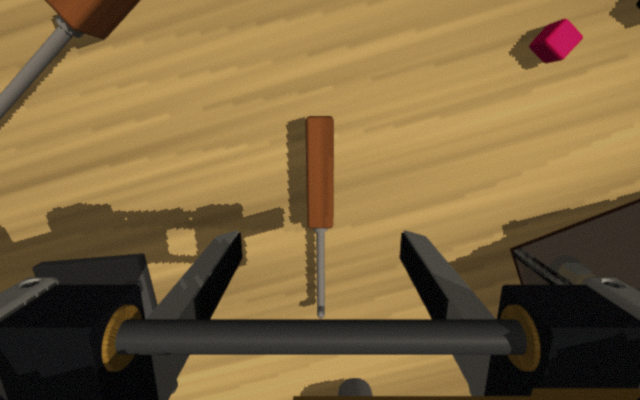

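The wrist picture shows the small wooden pole at columns 307–333, centred between the open fingers, with its handle at rows 115–228 and hook at (321,315). I'll go down and grip it.

{"api": "arm_command", "payload": {"targets": [[[-0.12, 0, 1.5, -0.09], [-0.12, 0, 3.0, -0.09], [-0.12, 0, 4.2, -0.09], [-0.12, 0, 5.03, -0.09], [-0.12, 0, 5.03, -0.09], [-0.12, 0, 5.03, -0.09]]]}}

```text
t: 3.18
tool_pos: [481.1, -79.2, 5.0]
ee_rot: [0.0, 0.133, 0.991, 0.001]
force: [0.2, 0.9, -0.1]
width: 1.003
```

{"api": "arm_command", "payload": {"targets": [[[0, 0, 0, 0], [0, 0, 0, 0], [0, 0, 0, 0], [0, 0, 0, 0], [0, 0, 0, 0], [0, 0, 0, 0], [0, 0, 0, 0], [0, 0, 0, 0]]], "grip": 255, "newtons": 55}}

```text
t: 3.85
tool_pos: [481.1, -79.3, 5.1]
ee_rot: [0.0, 0.133, 0.991, 0.001]
force: [-0.5, -1.5, 0.1]
width: 0.468
```

{"api": "arm_command", "payload": {"targets": [[[0, 0, 0, 0], [0, 0, 0, 0], [0, 0, 0, 0], [0, 0, 0, 0], [0, 0, 0, 0], [0, 0, 0, 0], [0, 0, 0, 0], [0, 0, 0, 0]]]}}

```text
t: 4.52
tool_pos: [481.0, -79.3, 5.0]
ee_rot: [0.0, 0.133, 0.991, 0.001]
force: [0.2, -0.3, -0.4]
width: 0.251
```

{"api": "arm_command", "payload": {"targets": [[[0, 0, -0.5, 0], [0, 0, -1.5, 0], [0, 0, -3, 0], [0, 0, -4.5, 0], [0, 0, -6, 0], [0, 0, -6, 0], [0, 0, -6, 0]]]}}

```text
t: 5.1
tool_pos: [482.2, -79.7, 156.9]
ee_rot: [0.003, 0.133, 0.991, 0.0]
force: [-0.4, -1.0, -2.0]
width: 0.251
```

Run:
```python
from h import *
p,M,s=state(); im,d,W=grab('wrist'); cv2.imwrite('pics/w2.png',im)
f=W.reshape(-1,3); L=(f-p)@M  # tool coords
m=(L[:,2]>-40)&(L[:,2]<40)&(abs(L[:,1])<11.5)&(abs(L[:,0])<170); L=L[m]
for k in range(-140,100,12):
    q=L[(L[:,0]>=k)&(L[:,0]<k+12)]
    if len(q)>3: print(k,len(q),np.percentile(q[:,1],[2,50,98]).round(1),np.percentile(q[:,2],[5,50,95]).round(1))
print(L[:,0].min(),L[:,0].max(),s['width'],s['force'])
# approach pose: ring cx617.5 cy224 z317, tip 40 before; grip is 116 behind upturn
for back in (180,): print(plan(cw(617.5-back,224,317-17),7.9), cw(617.5-back,224,300), cw(617.5,224,317))
```

```text
-104 105 [-2.2  1.7  5.5] [-14.7 -13.3 -11. ]
-92 208 [-2.1  1.7  5.5] [-14.7 -13.5 -11.3]
-80 210 [-2.1  1.7  5.4] [-14.8 -13.5 -11.4]
-68 7 [-0.   2.3  4.6] [-14.8 -14.4 -13.7]
-44 179 [-2.5  1.6  5.2] [-17.1 -13.8 -11.7]
-32 395 [-9.8  1.1 11.2] [-25.9 -24.9 -23.2]
-20 828 [-10.2   0.5  11.1] [-26.  -25.  -23.8]
-8 942 [-10.5  -0.5  11. ] [-29.3 -25.1 -23.8]
4 985 [-11.1   0.   11.2] [-26.3 -25.  -23.9]
16 994 [-10.5   0.3  11. ] [-26.  -25.  -23.8]
28 1064 [-10.3   0.6  11.3] [-26.1 -25.  -23.8]
40 1119 [-10.5   0.1  11.1] [-26.  -25.  -23.8]
52 1206 [-10.4   0.1  11. ] [-26.  -25.  -23.7]
64 977 [-10.1   0.6  10.9] [-25.9 -24.7 -21.8]
-101.28156231704867 72.96867579375562 0.2505090238465244 [-0.44208861 -0.97690874 -1.99315304]
[ 6.81 13.13 -5.79 -3.86] [402.56031185 282.00610866 300.        ] [580.85201524 306.74612694 317.        ]
```

{"api": "arm_command", "payload": {"targets": [[[1.0, 1.0, -1.4, -0.6], [2.0, 2.0, -2.8, -1.2], [3.0, 3.2, -4.2, -1.8], [4.0, 4.6, -5.2, -2.4], [4.8, 6.0, -5.8, -3.0], [5.4, 7.4, -5.8, -3.5], [6.0, 8.8, -5.8, -3.86], [6.4, 10.2, -5.8, -3.86], [6.7, 11.5, -5.8, -3.86], [6.8, 12.5, -5.8, -3.86], [6.8, 13.13, -5.8, -3.86], [6.8, 13.13, -5.8, -3.86]]]}}

```text
t: 6.15
tool_pos: [402.3, 284.7, 297.3]
ee_rot: [-0.002, -0.071, 0.997, 0.0]
force: [0.2, -0.5, -2.1]
width: 0.251
```

```bash
cat >> h.py <<'E'
def look(name,yaw=7.9):
    y=np.radians(yaw); Ry=np.array([[np.cos(y),np.sin(y),0],[-np.sin(y),np.cos(y),0],[0,0,1]])
    im,d,W=grab(name); return im,W@Ry.T
E
python3 - <<'E'
from h import *
p,M,s=state(); print(p,np.degrees(np.arctan2(M[1,0],M[0,0])),plan(cw(437.5,224,300),7.9))
y=np.radians(7.9); tc=np.array([[np.cos(y),np.sin(y)],[-np.sin(y),np.cos(y)]])@p[:2]; print('tcp case axes',tc)
out=[]
for n in('scene','top'):
    im,C=look(n); f=C.reshape(-1,3)
    ring=f[(abs(f[:,0]-617)<25)&(abs(f[:,1]-224)<40)&(f[:,2]>296)&(f[:,2]<345)]
    print(n,'ring',len(ring),np.percentile(ring,[2,50,98],axis=0).round(1).tolist(), cv2.minAreaRect(ring[:,1:].astype(np.float32)))
    rod=f[(f[:,0]>tc[0]+34)&(f[:,0]<tc[0]+135)&(abs(f[:,1]-tc[1])<25)&(abs(f[:,2]-p[2])<40)]
    for k in range(30,135,15):
        q=rod[(rod[:,0]-tc[0]>=k)&(rod[:,0]-tc[0]<k+15)]
        if len(q)>2: print(k,len(q),np.percentile(q,[5,50,95],axis=0).round(1).tolist())
    r=C[...,0]; m=(abs(C[...,0]-560)<120)&(abs(C[...,1]-224)<60)&(C[...,2]>250); v,u=np.where(m); c=im[max(v.min()-10,0):v.max()+10,max(u.min()-10,0):u.max()+10]
    out.append(cv2.resize(c,(390,int(390*c.shape[0]/c.shape[1])),interpolation=cv2.INTER_CUBIC)); print(u.min(),v.min(),u.max(),v.max())
h=max(o.shape[0] for o in out); cv2.imwrite('pics/d.png',np.hstack([np.pad(o,((0,h-o.shape[0]),(0,0),(0,0))) for o in out]))
E
```

```text
[402.33033256 284.68148598 297.25971572] -171.84966907417203 [ 0.01 -0.11 -0.11  0.04]
tcp case axes [437.63991935 226.68159596]
scene ring 190 [[613.5, 204.0, 296.7], [620.2, 223.3, 316.4], [624.6, 244.9, 338.5]] ((223.60667419433594, 317.6139831542969), (44.093204498291016, 44.12822723388672), 28.58660888671875)
30 14 [[472.9, 224.6, 305.5], [477.5, 228.9, 310.9], [481.8, 231.5, 311.9]]
45 18 [[483.9, 225.3, 308.7], [491.0, 229.2, 310.3], [497.4, 231.7, 311.5]]
60 17 [[500.4, 224.8, 306.6], [504.7, 229.6, 310.3], [511.8, 231.5, 312.1]]
75 16 [[514.0, 225.9, 306.6], [520.8, 230.0, 310.5], [524.7, 231.3, 312.1]]
90 20 [[527.8, 226.6, 306.8], [533.7, 229.7, 309.9], [540.8, 231.3, 311.8]]
105 29 [[544.2, 225.9, 306.0], [555.6, 230.0, 312.1], [557.5, 231.9, 322.2]]
120 10 [[558.0, 225.8, 308.2], [558.7, 228.0, 315.0], [559.4, 230.4, 320.1]]
373 0 509 245
top ring 198 [[610.9, 201.4, 297.5], [615.6, 221.2, 317.7], [622.4, 241.7, 339.5]] ((221.49783325195312, 318.8130798339844), (43.437767028808594, 43.83605194091797), 43.47811508178711)
60 25 [[503.7, 220.9, 308.0], [507.9, 223.3, 310.9], [511.5, 227.1, 312.8]]
75 38 [[513.3, 220.6, 307.0], [520.5, 223.5, 311.0], [526.9, 227.0, 313.0]]
90 37 [[528.9, 220.8, 306.8], [534.9, 223.6, 310.3], [541.6, 227.1, 311.8]]
105 49 [[543.3, 220.7, 307.9], [549.7, 223.3, 312.6], [554.4, 227.5, 323.8]]
0 62 156 186
```

View pics/d.png

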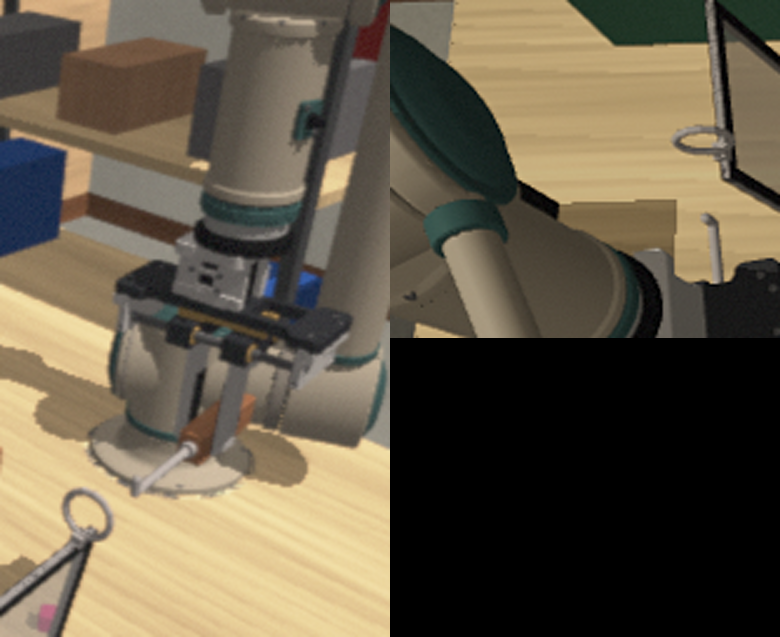

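The crops show the hook pointing at the ring from the robot side: hook tip at crop (138,488), ring centre at crop (88,512). The rod is about 3.5 mm too far in +y and 4 mm low for a centred pass. I'll correct both and insert.

{"api": "arm_command", "payload": {"targets": [[[0, -0.14, -0.18, 0.04], [-0.4, -0.14, -0.18, 0.04], [-0.8, -0.14, -0.18, 0.04], [-1.2, -0.14, -0.18, 0.04], [-1.6, -0.14, -0.18, 0.04], [-2.0, -0.14, -0.18, 0.04], [-2.4, -0.14, -0.18, 0.04], [-2.8, -0.14, -0.18, 0.04], [-3.1, -0.14, -0.18, 0.04], [-3.4, -0.14, -0.18, 0.04], [-3.4, -0.14, -0.18, 0.04]]]}}

```text
t: 7.17
tool_pos: [488.3, 289.7, 301.8]
ee_rot: [-0.001, -0.067, 0.998, -0.001]
force: [0.1, -0.1, -2.3]
width: 0.253
```

Run:
```python
from h import *
p,M,s=state(); print(p,np.degrees(np.arctan2(M[1,0],M[0,0])),s['force'])
y=np.radians(7.9); tc=np.array([[np.cos(y),np.sin(y)],[-np.sin(y),np.cos(y)]])@p[:2]; print('tcp case axes',tc)
out=[]
for n,b in(('scene',(370,180,450,260)),('top',(110,80,190,160))):
    im,C=look(n); f=C.reshape(-1,3)
    ring=f[(abs(f[:,0]-617)<25)&(abs(f[:,1]-224)<40)&(f[:,2]>296)&(f[:,2]<345)]
    print(n,'ring',len(ring),cv2.minAreaRect(ring[:,1:].astype(np.float32)))
    for k in range(45,135,15):
        q=f[(f[:,0]-tc[0]>=k)&(f[:,0]-tc[0]<k+15)&(abs(f[:,1]-tc[1])<12)&(abs(f[:,2]-p[2]-15)<14)]
        if len(q)>2: print(k,len(q),np.percentile(q,[5,50,95],axis=0).round(1).tolist())
    c=im[b[1]:b[3],b[0]:b[2]]
    out.append(cv2.resize(c,(390,390),interpolation=cv2.INTER_CUBIC))
cv2.imwrite('pics/e.png',np.hstack(out))
```

```text
[488.28428187 289.72974346 301.81221774] -172.29421930812538 [ 0.10044689 -0.0807707  -2.27917449]
tcp case axes [523.47197501 219.86804122]
scene ring 230 ((225.153564453125, 318.28759765625), (41.514137268066406, 44.208587646484375), 40.363494873046875)
45 19 [[569.8, 218.7, 310.6], [574.8, 221.7, 314.4], [583.0, 224.2, 315.9]]
60 10 [[583.6, 218.6, 312.6], [587.0, 222.0, 315.1], [594.2, 223.8, 316.3]]
75 20 [[602.1, 218.5, 311.7], [607.9, 222.7, 315.0], [611.5, 224.7, 316.6]]
90 26 [[614.9, 209.9, 311.5], [620.5, 221.9, 315.2], [625.9, 224.0, 329.7]]
105 35 [[629.3, 217.9, 310.6], [640.4, 222.6, 316.3], [643.0, 224.0, 327.0]]
120 12 [[643.6, 218.8, 313.4], [644.0, 220.6, 319.6], [645.4, 222.3, 324.7]]
top ring 219 ((221.43177795410156, 319.4254455566406), (40.26525115966797, 41.25863265991211), 11.662096977233887)
75 16 [[607.6, 215.7, 312.6], [610.6, 218.5, 314.9], [613.0, 221.8, 316.6]]
90 27 [[613.8, 211.8, 304.0], [617.4, 217.5, 315.0], [622.6, 221.4, 317.9]]
105 47 [[630.6, 215.3, 313.1], [635.6, 218.0, 319.9], [640.0, 222.5, 327.6]]
```

View pics/e.png

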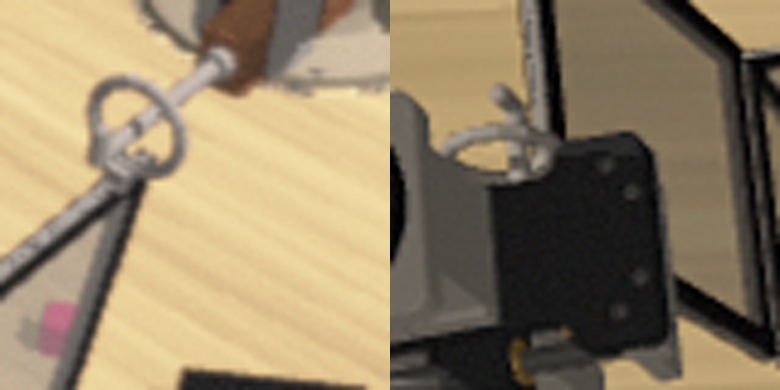

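The pole is through the eye: the scene crop shows the rod crossing the ring's hole and the hook beyond it at crop (135,155). I'll now swing the lid along the arc in slow parts.

```bash
cat > swing.py <<'E'
import sys
from h import *
a,b,n,r=float(sys.argv[1]),float(sys.argv[2]),int(sys.argv[3]),float(sys.argv[4])
H=188.5
print([plan(cw(523.5,H-206*np.cos(t)-r*np.sin(t),103+206*np.sin(t)-r*np.cos(t)),7.8).tolist() for t in np.linspace(a,b,n+1)[1:]])
E
python3 swing.py 1.74 1.2 12 13
```

```text
[[-0.07, -0.75, -0.28, -0.01], [-0.07, -1.12, -0.29, -0.01], [-0.07, -1.49, -0.29, -0.01], [-0.07, -1.86, -0.27, -0.01], [-0.08, -2.23, -0.23, -0.01], [-0.08, -2.6, -0.18, -0.01], [-0.08, -2.97, -0.11, -0.01], [-0.08, -3.33, -0.02, -0.01], [-0.08, -3.69, 0.08, -0.01], [-0.08, -4.04, 0.2, -0.01], [-0.08, -4.38, 0.33, -0.01], [-0.09, -4.72, 0.48, -0.01]]
```

{"api": "arm_command", "payload": {"targets": [[[0, -0.4, -0.28, 0], [0, -0.75, -0.29, 0], [0, -1.12, -0.29, 0], [0, -1.49, -0.29, 0], [0, -1.86, -0.27, 0], [0, -2.23, -0.23, 0], [0, -2.6, -0.18, 0], [0, -2.97, -0.11, 0], [0, -3.33, -0.02, 0], [0, -3.69, 0.08, 0], [0, -4.04, 0.2, 0], [0, -4.38, 0.33, 0]]]}}

```text
t: 8.27
tool_pos: [501.5, 180.1, 293.5]
ee_rot: [-0.002, -0.067, 0.998, -0.001]
force: [0.8, 2.4, -2.3]
width: 0.25
```

```bash
python3 - <<'E'
from h import *
p,M,s=state(); print(p,s['force'],s['torque'])
im,C=look('scene'); cv2.imwrite('pics/f.png',im[160:340,250:450]);f=C.reshape(-1,3)
up=f[(abs(f[:,0]-675)<85)&(f[:,1]>60)&(f[:,1]<190)&(f[:,2]>125)&(f[:,2]<310)]
for z in range(130,310,30):
    q=up[(up[:,2]>z)&(up[:,2]<z+30)]; print(z,len(q),np.median(q,0))
E
python3 swing.py 1.25 0.7 12 13
```

```text
[501.49268222 180.08437278 293.53076832] [ 0.8088979   2.36068161 -2.27235152] [ 0.29768873 -0.14007351  0.13418721]
130 754 [686.17829468 181.31316092 145.03003519]
160 789 [684.90813987 170.99009897 175.30368093]
190 807 [685.49336302 160.64596467 205.26629976]
220 846 [686.64612843 150.17124419 235.1512194 ]
250 856 [686.24540096 139.95411588 264.74375214]
280 393 [641.92106829 132.13991329 284.08709289]
[[-0.1, -0.21, 0.09, -0.03], [-0.1, -0.55, 0.25, -0.03], [-0.11, -0.88, 0.44, -0.03], [-0.11, -1.2, 0.63, -0.03], [-0.11, -1.51, 0.85, -0.03], [-0.11, -1.82, 1.07, -0.03], [-0.12, -2.11, 1.31, -0.03], [-0.12, -2.39, 1.56, -0.03], [-0.12, -2.66, 1.83, -0.03], [-0.12, -2.92, 2.11, -0.03], [-0.13, -3.16, 2.4, -0.03], [-0.13, -3.39, 2.7, -0.03]]
```

{"api": "arm_command", "payload": {"targets": [[[-0.05, -0.21, 0.09, 0], [-0.1, -0.55, 0.25, 0], [-0.1, -0.88, 0.44, 0], [-0.1, -1.2, 0.63, 0], [-0.1, -1.51, 0.85, 0], [-0.1, -1.82, 1.07, 0], [-0.1, -2.11, 1.31, 0], [-0.12, -2.39, 1.56, 0], [-0.12, -2.66, 1.83, 0], [-0.12, -2.92, 2.11, 0], [-0.13, -3.16, 2.4, 0], [-0.13, -3.39, 2.7, 0]]]}}

```text
t: 9.32
tool_pos: [515.4, 93.7, 224.9]
ee_rot: [-0.003, -0.067, 0.998, -0.002]
force: [-0.2, 0.0, -1.5]
width: 0.25
```

```bash
python3 -c "
from h import *
p,M,s=state(); print(p,s['force'])"
python3 swing.py 0.75 0.28 12 13
```

```text
[515.43483727  93.67941101 224.90590775] [-0.16846115  0.04792681 -1.47923473]
[[-0.0, 0.08, -0.11, -0.03], [-0.0, -0.11, 0.16, -0.03], [-0.01, -0.29, 0.43, -0.03], [-0.01, -0.46, 0.7, -0.03], [-0.01, -0.61, 0.98, -0.03], [-0.01, -0.76, 1.27, -0.03], [-0.02, -0.89, 1.57, -0.03], [-0.02, -1.02, 1.87, -0.03], [-0.02, -1.13, 2.17, -0.03], [-0.02, -1.23, 2.48, -0.03], [-0.03, -1.31, 2.79, -0.03], [-0.03, -1.39, 3.1, -0.03]]
```

{"api": "arm_command", "payload": {"targets": [[[0, -0.11, 0.16, 0], [0, -0.29, 0.43, 0], [0, -0.46, 0.7, 0], [0, -0.61, 0.98, 0], [0, -0.76, 1.27, 0], [0, -0.89, 1.57, 0], [0, -1.02, 1.87, 0], [0, -1.13, 2.17, 0], [0, -1.23, 2.48, 0], [0, -1.31, 2.79, 0], [0, -1.39, 3.1, 0], [0, -1.39, 3.1, 0]]]}}

```text
t: 10.32
tool_pos: [518.4, 58.4, 145.7]
ee_rot: [-0.005, -0.067, 0.998, -0.002]
force: [-0.5, 0.7, -1.8]
width: 0.251
```

```bash
python3 - <<'E'
from h import *
p,M,s=state(); print(p,s['force'])
im,C=look('scene'); cv2.imwrite('pics/g.png',cv2.resize(im[180:350,250:450],None,fx=3,fy=3)); f=C.reshape(-1,3)
for y in range(0,190,30):
    q=f[(abs(f[:,0]-675)<85)&(f[:,1]>y)&(f[:,1]<y+30)&(f[:,2]>100)&(f[:,2]<260)]; print(y,len(q),np.median(q,0))
E
python3 swing.py 0.28 0 12 13
```

```text
[518.40591537  58.43248285 145.67362103] [-0.47420392  0.72717973 -1.77563568]
0 484 [690.98262501  21.48117565 159.69887934]
30 834 [691.92035968  44.89703842 153.17359054]
60 862 [692.81842043  75.08508349 145.57250578]
90 905 [692.29657289 104.95525318 137.5947974 ]
120 932 [691.18512831 135.40044841 130.08545612]
150 942 [690.24216142 164.83304406 122.39159425]
180 531 [689.44694505 188.46403123 117.46314739]
[[-0.06, -0.03, 0.15, -0.03], [-0.06, -0.06, 0.34, -0.03], [-0.07, -0.09, 0.53, -0.03], [-0.07, -0.12, 0.72, -0.03], [-0.07, -0.14, 0.91, -0.03], [-0.07, -0.16, 1.1, -0.03], [-0.07, -0.17, 1.3, -0.03], [-0.07, -0.18, 1.49, -0.03], [-0.08, -0.18, 1.68, -0.03], [-0.08, -0.18, 1.87, -0.03], [-0.08, -0.17, 2.07, -0.03], [-0.08, -0.16, 2.26, -0.03]]
```

{"api": "arm_command", "payload": {"targets": [[[-0.06, -0.03, 0.15, 0], [-0.06, -0.06, 0.34, 0], [-0.07, -0.09, 0.53, 0], [-0.07, -0.12, 0.72, 0], [-0.07, -0.14, 0.9, 0], [-0.07, -0.16, 1.08, 0], [-0.07, -0.17, 1.25, 0], [-0.07, -0.18, 1.4, 0], [-0.07, -0.18, 1.55, 0], [-0.07, -0.18, 1.68, 0], [-0.07, -0.18, 1.8, 0], [-0.07, -0.17, 1.9, 0]]]}}

```text
t: 11.37
tool_pos: [520.7, 54.4, 98.7]
ee_rot: [-0.004, -0.067, 0.998, -0.002]
force: [-0.5, 0.4, -2.1]
width: 0.253
```

{"api": "arm_command", "payload": {"targets": [[[0, 0, 0.08, 0], [0, 0, 0.14, 0], [0, 0, 0.2, 0], [0, 0, 0.26, 0], [0, 0, 0.32, 0], [0, 0, 0.38, 0], [0, 0, 0.44, 0], [0, 0, 0.44, 0]]]}}

```text
t: 12.03
tool_pos: [520.8, 54.4, 88.5]
ee_rot: [-0.004, -0.067, 0.998, -0.002]
force: [-2.4, 0.5, 5.1]
width: 0.257
```

```bash
cat > lidck.py <<'E'
from h import *
p,M,s=state(); print(p,s['force'],s['width'])
for n in('scene','top'):
  im,C=look(n); cv2.imwrite(f'pics/l_{n}.png',im); f=C.reshape(-1,3)
  q=f[(abs(f[:,0]-675)<75)&(f[:,1]>15)&(f[:,1]<185)&(f[:,2]>100)&(f[:,2]<260)]
  c=np.polyfit(q[:,1],q[:,2],1); print(n,len(q),'slope',c)
E
python3 lidck.py
```

```text
[520.76460404  54.4436793   88.4515426 ] [-2.41323704  0.50662127  5.07362621] 0.25693681912416433
scene 3558 slope [8.03969490e-04 1.16183983e+02]
top 1822 slope [1.45437714e-03 1.16310778e+02]
```

The lid is shut (slope about 0, net force 7 N). I'll raise the rod to the middle of the ring and check before withdrawing.

{"api": "arm_command", "payload": {"targets": [[[0, 0, -0.1, 0], [0, 0, -0.2, 0], [0, 0, -0.34, 0], [0, 0, -0.34, 0], [0, 0, -0.34, 0]]]}}

```text
t: 12.55
tool_pos: [521.0, 54.4, 97.0]
ee_rot: [-0.004, -0.067, 0.998, -0.002]
force: [0.6, -0.1, -1.6]
width: 0.252
```

```bash
python3 lidck.py
python3 - <<'E'
from h import *
p,M,s=state(); y=np.radians(7.9); tc=np.array([[np.cos(y),np.sin(y)],[-np.sin(y),np.cos(y)]])@p[:2]; print(tc,p[2])
out=[]
for n in('scene','top'):
    im,C=look(n); f=C.reshape(-1,3)
    ring=f[(abs(f[:,0]-617)<10)&(abs(f[:,1]+16)<26)&(f[:,2]>84)&(f[:,2]<145)]
    print(n,'ring',len(ring),np.percentile(ring,[2,50,98],axis=0).round(1).tolist())
    for k in range(30,135,12):
        q=f[(f[:,0]-tc[0]>=k)&(f[:,0]-tc[0]<k+12)&(abs(f[:,1]-tc[1])<10)&(abs(f[:,2]-p[2]-15)<20)]
        if len(q)>2: print(k,len(q),np.percentile(q,[5,50,95],axis=0).round(1).tolist())
    m=(abs(C[...,0]-617)<15)&(abs(C[...,1]+16)<20)&(C[...,2]>90); v,u=np.where(m); u,v=int(np.median(u)),int(np.median(v)); c=im[v-40:v+40,u-40:u+40]; out.append(cv2.resize(c,(390,390),interpolation=cv2.INTER_CUBIC))
cv2.imwrite('pics/i.png',np.hstack(out))
E
```

```text
[520.99126125  54.44679947  97.02241566] [ 0.55641748 -0.06133002 -1.6132337 ] 0.2516662916783855
scene 3552 slope [9.19672816e-04 1.16179786e+02]
top 1789 slope [2.30544326e-03 1.16225679e+02]
[523.23567834 -17.61732143] 96.78155592574903
scene ring 104 [[610.1, -36.8, 94.8], [619.9, -15.2, 117.7], [624.8, 8.9, 135.5]]
30 19 [[553.4, -21.3, 103.7], [556.8, -14.8, 109.8], [563.6, -11.6, 113.9]]
42 13 [[566.5, -18.2, 108.2], [572.9, -15.1, 109.8], [576.7, -12.6, 113.0]]
54 9 [[579.1, -18.1, 107.5], [583.6, -15.7, 109.8], [586.8, -12.8, 111.3]]
66 12 [[589.9, -17.7, 107.2], [595.0, -14.8, 110.8], [600.0, -12.6, 113.3]]
78 7 [[606.5, -19.4, 107.2], [610.6, -15.8, 109.8], [612.5, -12.9, 112.7]]
90 28 [[615.5, -24.6, 94.1], [620.3, -15.8, 108.5], [623.2, -10.2, 131.4]]
102 13 [[627.8, -18.9, 106.4], [631.4, -15.0, 110.4], [636.8, -13.7, 112.8]]
114 21 [[638.5, -19.3, 105.8], [642.3, -15.5, 116.1], [645.6, -13.1, 123.1]]Traceback (most recent call last):
  File "<stdin>", line 7, in <module>
    return _quantile_unchecked(
        a, q, axis, out, overwrite_input, method, keepdims, weights)
    return _ureduce(a,
                    func=_quantile_ureduce_func,
    ...<5 lines>...
                    overwrite_input=overwrite_input,
                    method=method)
    r = func(a, **kwargs)
    result = _quantile(arr,
                       quantiles=q,
    ...<2 lines>...
                       out=out,
                       weights=wgt)
    slices_having_nans = np.isnan(arr[-1, ...])
                                  ~~~^^^^^^^^^
IndexError: index -1 is out of bounds for axis 0 with size 0
```

The rod is level and centred in the ring: hook spans z 105–125, ring hole 98–132. I'll withdraw.

{"api": "arm_command", "payload": {"targets": [[[0.3, 0, 0, 0], [0.7, 0, 0, 0], [1.1, 0, 0, 0], [1.5, 0, 0, 0], [1.9, 0, 0, 0], [2.4, 0, 0, 0], [3.0, 0, 0, 0], [3.6, 0, 0, 0], [4.2, 0, 0, 0], [4.6, 0, -0.4, 0], [4.8, 0, -1.0, 0], [4.8, 0, -1.2, 0]]]}}

```text
t: 13.75
tool_pos: [400.5, 38.6, 129.0]
ee_rot: [-0.003, -0.066, 0.998, -0.002]
force: [-0.3, -0.2, -1.3]
width: 0.252
```

```bash
python3 lidck.py
python3 - <<'E'
from h import *
# stand frame
o=np.array([503.4,-328.6,55.]); y=np.radians(-10.8); h=np.array([np.cos(y),np.sin(y),0]); t=np.radians(40); X=h*np.cos(t)+np.array([0,0,np.sin(t)]); Z=-h*np.sin(t)+np.array([0,0,np.cos(t)])
mid=o+50*X+15*Z; print('final mid',mid, 'grip point',mid+24*X)
# hover: pole horizontal over stand
g=mid+24*X+np.array([0,0,110-10]); print(g, plan(g,-10.8))
E
```

```text
[400.47314     38.58512384 129.02996023] [-0.26263307 -0.24726059 -1.34992168] 0.2519547604746887
scene 3552 slope [8.43339369e-04 1.16136826e+02]
top 4286 slope [5.17756320e-04 1.16415362e+02]
final mid [ 531.55275339 -333.97042493   98.63004713] grip point [ 549.61216995 -337.41544288  114.05694976]
[ 549.61216995 -337.41544288  214.05694976] [ -3.82 -15.7   -3.35   3.07]
```

```bash
cat > lay.py <<'E'
from h import *
class St:
    def __init__(s,o=(503.4,-328.6,55.),yaw=-10.8):
        s.o=np.array(o,float); s.yaw=yaw; y=np.radians(yaw); s.h=np.array([np.cos(y),np.sin(y),0]); t=np.radians(40); s.k=np.array([0,0,1.])
        s.X=s.h*np.cos(t)+s.k*np.sin(t); s.Z=-s.h*np.sin(t)+s.k*np.cos(t); s.E=s.o+172*s.X
    def tcp(s,phi,S=116,up=0.,piv=4,fwd=24):
        "pole pitched phi deg with rod underside on upper board edge, S from mid"
        f=np.radians(phi); px=s.h*np.cos(f)+s.k*np.sin(f); pz=-s.h*np.sin(f)+s.k*np.cos(f)
        mid=s.E-S*px+4*pz; return mid+fwd*px+piv*pz-(10+piv)*s.k+up*s.k
    def flat(s,x,z=15,piv=4,fwd=24): return s.o+(x+fwd)*s.X+(z+piv)*s.Z-(10+piv)*s.k
E
python3 -c "
from lay import *
s=St(); print(s.E,s.tcp(0),s.tcp(0,up=45),plan(s.tcp(0,up=45),s.yaw))"
```

```text
[ 632.82581867 -353.28929534  165.55946887] [ 542.45539161 -336.0502144   159.55946887] [ 542.45539161 -336.0502144   204.55946887] [ -3.54 -15.61  -2.97   3.07]
```

{"api": "arm_command", "payload": {"targets": [[[0, -0.6, -1.0, 0.5], [-0.3, -1.6, -2.0, 1.0], [-0.6, -2.9, -3.0, 1.5], [-0.9, -4.3, -3.0, 2.0], [-1.2, -5.8, -3.0, 2.5], [-1.6, -7.3, -3.0, 3.07], [-2.0, -8.8, -3.0, 3.07], [-2.4, -10.3, -3.0, 3.07], [-2.8, -11.8, -3.0, 3.07], [-3.1, -13.2, -3.0, 3.07], [-3.4, -14.5, -3.0, 3.07], [-3.54, -15.6, -3.0, 3.07]]]}}

```text
t: 14.85
tool_pos: [543.5, -338.5, 203.5]
ee_rot: [-0.002, 0.094, 0.996, -0.003]
force: [0.0, -0.1, -1.4]
width: 0.252
```

Run:
```python
from lay import *
st=St(); p,M,s=state(); print(p,plan(st.tcp(0,up=45),st.yaw))
out=[]
y=np.radians(-10.8)
for n in('wrist','scene'):
    im,d,W=grab(n); cv2.imwrite(f'pics/s_{n}.png',im); f=W.reshape(-1,3); f=f[(f[:,0]>430)&(f[:,0]<750)&(f[:,1]>-450)&(f[:,1]<-230)&(f[:,2]>45)&(f[:,2]<175)]
    a=f[:,0]*np.cos(y)+f[:,1]*np.sin(y); b=-f[:,0]*np.sin(y)+f[:,1]*np.cos(y); res=f[:,2]-55-(a-556)*np.tan(np.radians(40))
    m=(abs(res)<12)&(a>566); A=np.c_[a[m],b[m],np.ones(m.sum())]; co=np.linalg.lstsq(A,f[m,2],rcond=None)[0]
    print(n,m.sum(),'slope a,b',co,'a at z55,b=-228',(55-co[2]+228*co[1])/co[0],'b',np.percentile(b[m],[1,99]),'a max',np.percentile(a[m],[1,99.5]))
    for k in np.arange(536,572,4):
        q=(a>=k)&(a<k+4); 
        if q.sum()>4: print(k+2,q.sum(),np.percentile(f[q,2],[10,50,90]).round(1))
```

```text
[ 543.4565189  -338.51056401  203.48568725] [ 0.06  0.09 -0.04 -0.01]
wrist 6036 slope a,b [ 8.41671777e-01  2.86889717e-03 -4.13648299e+02] a at z55,b=-228 557.5836336411164 b [-277.43662624 -178.31796782] a max [567.26941744 681.21584894]
542 266 [63.7 65.6 67.1]
546 219 [66.8 67.9 68.9]
550 211 [61.9 64.2 66.1]
554 156 [57.7 59.6 61. ]
558 202 [54.9 56.  57.2]
562 257 [57.1 58.7 60.4]
566 214 [60.7 62.1 63.5]
570 264 [63.8 65.5 66.9]
scene 507 slope a,b [ 8.22968317e-01 -3.70516815e-02 -4.10782239e+02] a at z55,b=-228 555.7133199038575 b [-277.5383978  -176.03404139] a max [567.13997567 692.54874405]
542 13 [63.1 67.1 68.2]
546 34 [62.9 65.6 69.5]
550 39 [56.9 61.9 65.5]
554 31 [54.5 57.4 61.4]
558 17 [49.4 56.4 57.5]
562 17 [54.2 59.2 61.8]
566 19 [48.8 61.9 64.6]
570 14 [48.5 66.8 67.5]
```

View pics/s_wrist.png

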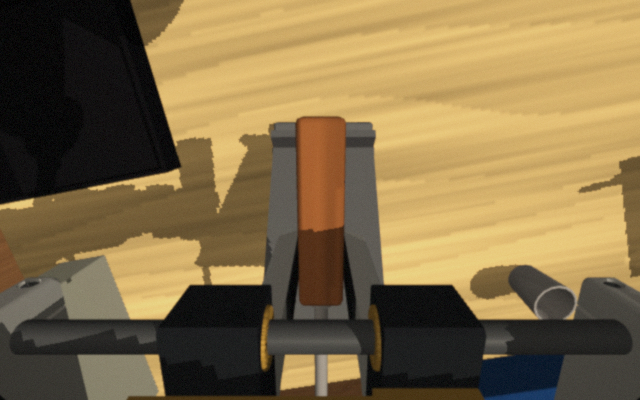

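The wrist picture shows the pole centred over the grey stand: handle at columns 297–345, rows 117–305, lip at row ~135. Next I'll ease the grip, rest the rod on the board's upper edge and tilt the pole about it.

Run:
```python
from lay import *
st=St((504.4,-328.3,55)); p,M,s=state(); im,d,W=grab('wrist'); L=(W.reshape(-1,3)-p)@M
L=L[(L[:,2]>-40)&(L[:,2]<5)&(abs(L[:,1])<11)&(abs(L[:,0])<170)]
for k in(-100,-80,10,30,50,64): 
    q=L[(L[:,0]>k)&(L[:,0]<k+12)]; print(k,len(q),np.median(q,0) if len(q) else '')
print('x max',np.percentile(L[:,0],99.8))
print('pre',plan(st.tcp(0,up=8),st.yaw))
print([plan(st.tcp(f,up=0),st.yaw).tolist() for f in range(0,32,3)])
print('flat56',plan(st.flat(56),st.yaw),'flat50',plan(st.flat(50),st.yaw))
```

```text
-100 147 [-92.3655656    1.56000764 -14.81848807]
-80 207 [-73.94204082   1.54780002 -14.49752484]
10 939 [ 16.19257165  -0.05134413 -24.81218729]
30 1031 [ 36.01955804   0.45888805 -24.56766262]
50 1150 [ 5.60810676e+01  1.41972848e-02 -2.43099952e+01]
64 927 [ 68.60003303   0.4844132  -23.85745866]
x max 72.60396099056179
pre [-0.03  0.09  1.42 -0.02]
[[-0.03, 0.09, 1.74, -0.02], [-0.02, 0.1, 1.93, -0.02], [-0.02, 0.1, 2.12, -0.02], [-0.03, 0.1, 2.32, -0.02], [-0.05, 0.1, 2.51, -0.02], [-0.08, 0.1, 2.7, -0.02], [-0.11, 0.1, 2.89, -0.02], [-0.16, 0.1, 3.08, -0.02], [-0.22, 0.1, 3.26, -0.02], [-0.29, 0.1, 3.44, -0.02], [-0.37, 0.1, 3.62, -0.02]]
flat56 [-0.41  0.11  3.84 -0.02] flat50 [-0.23  0.11  3.99 -0.02]
```

{"api": "arm_command", "payload": {"targets": [[[0, 0.09, 0.4, 0], [-0.03, 0.09, 0.9, 0], [-0.03, 0.09, 1.2, 0], [-0.03, 0.09, 1.42, 0], [-0.03, 0.1, 1.6, 0], [-0.03, 0.1, 1.74, 0], [-0.02, 0.1, 1.93, 0], [-0.02, 0.1, 2.12, 0], [-0.03, 0.1, 2.32, 0], [-0.05, 0.1, 2.51, 0], [-0.08, 0.1, 2.7, 0], [-0.08, 0.1, 2.7, 0]]], "newtons": 15}}

```text
t: 16.0
tool_pos: [544.4, -335.9, 134.4]
ee_rot: [-0.003, 0.095, 0.995, -0.002]
force: [-0.6, 1.4, -0.2]
width: 0.257
```

```bash
cat > pk.py <<'E'
from lay import *
st=St((504.4,-328.3,55)); p,M,s=state(); print(p,s['force'],s['torque'],s['width']); im,d,W=grab('wrist'); L=(W.reshape(-1,3)-p)@M
L=L[(L[:,2]>-60)&(L[:,2]<60)&(abs(L[:,1])<9)&(abs(L[:,0])<170)]
q=L[(L[:,0]>12)&(L[:,0]<58)]; top=[]
for k in range(12,72,8):
    z=L[(L[:,0]>=k)&(L[:,0]<k+8),2]
    if len(z)>3: top.append((k+4,np.percentile(z,10)))
top=np.array(top); c=np.polyfit(top[:5,0],top[:5,1],1); print('top',top.round(1).tolist(),'pitch',np.degrees(np.arctan(c[0])),'z@0',c[1])
print([plan(st.tcp(f),st.yaw).tolist() for f in range(15,32,3)])
print('flat56',plan(st.flat(56),st.yaw),'flat50',plan(st.flat(50),st.yaw))
E
python3 pk.py
```

```text
[ 544.43812857 -335.86114449  134.38997608] [-0.63034821  1.37732404 -0.21169045] [ 0.04868397  0.01296955 -0.01185398] 0.25692343734377054
top [[16.0, -21.8], [24.0, -19.6], [32.0, -17.3], [40.0, -15.0], [48.0, -12.7], [56.0, -10.5], [64.0, -8.2], [72.0, -6.2]] pitch 15.932856867534062 z@0 -26.401537457042032
[[0.0, 0.0, -0.03, -0.02], [-0.04, 0.01, 0.16, -0.02], [-0.09, 0.01, 0.35, -0.02], [-0.15, 0.01, 0.53, -0.02], [-0.22, 0.01, 0.71, -0.02], [-0.3, 0.01, 0.89, -0.02]]
flat56 [-0.34  0.01  1.11 -0.02] flat50 [-0.15  0.01  1.27 -0.02]
```

The pole pivots as planned (15.9°). I'll continue down to flush.

{"api": "arm_command", "payload": {"targets": [[[-0.02, 0, 0.1, 0], [-0.05, 0, 0.2, 0], [-0.09, 0.01, 0.35, 0], [-0.15, 0.01, 0.53, 0], [-0.22, 0.01, 0.71, 0], [-0.28, 0.01, 0.85, 0], [-0.3, 0.01, 0.92, 0], [-0.33, 0.01, 1.0, 0], [-0.34, 0.01, 1.06, 0], [-0.34, 0.01, 1.06, 0]]]}}

```text
t: 16.88
tool_pos: [552.2, -337.6, 108.4]
ee_rot: [-0.003, 0.095, 0.995, -0.002]
force: [-3.1, -0.8, 2.1]
width: 0.251
```

```bash
python3 pk.py
```

```text
[ 552.23610067 -337.64942069  108.4397239 ] [-3.07105702 -0.78636725  2.13378578] [-0.0311556   0.48318446 -0.03415238] 0.25118904718719864
top [[16.0, -18.4], [24.0, -12.4], [32.0, -6.5], [40.0, -0.5], [48.0, 5.5], [56.0, 11.4], [64.0, 17.2]] pitch 36.74645281620779 z@0 -30.364821043566167
[[0.32, 0.0, -1.08, -0.02], [0.28, 0.0, -0.89, -0.02], [0.23, 0.0, -0.7, -0.02], [0.17, 0.01, -0.52, -0.02], [0.11, 0.01, -0.34, -0.02], [0.03, 0.01, -0.16, -0.02]]
flat56 [-0.01  0.01  0.06 -0.02] flat50 [ 0.17  0.01  0.21 -0.02]
```

{"api": "arm_command", "payload": {"targets": [[[0, 0, 0.06, 0], [0.04, 0, 0.1, 0], [0.08, 0, 0.15, 0], [0.12, 0, 0.2, 0], [0.16, 0, 0.23, 0], [0.2, 0, 0.26, 0], [0.2, 0, 0.26, 0]]]}}

```text
t: 17.52
tool_pos: [548.8, -337.4, 103.3]
ee_rot: [-0.001, 0.095, 0.995, -0.003]
force: [-1.8, 0.6, 6.3]
width: 0.253
```

```bash
python3 pk.py
```

```text
[ 548.83428016 -337.38952709  103.3362688 ] [-1.82153199  0.56618897  6.27751858] [0.09449995 0.03275698 0.00722371] 0.25309542392560297
top [[16.0, -18.1], [24.0, -11.4], [32.0, -4.6], [40.0, 2.1], [48.0, 9.0], [56.0, 15.6], [64.0, 21.6]] pitch 40.262496156552224 z@0 -31.716664820261887
[[0.18, 0.01, -1.29, -0.02], [0.14, 0.02, -1.1, -0.02], [0.1, 0.02, -0.91, -0.02], [0.04, 0.02, -0.72, -0.02], [-0.03, 0.02, -0.54, -0.02], [-0.11, 0.02, -0.37, -0.02]]
flat56 [-0.15  0.02 -0.15 -0.02] flat50 [ 0.03  0.02  0.01 -0.02]
```

{"api": "arm_command", "payload": {"targets": [[[0.04, 0, 0.03, 0], [0.08, 0, 0.06, 0], [0.12, 0, 0.09, 0], [0.12, 0, 0.09, 0]]]}}

```text
t: 17.9
tool_pos: [547.8, -337.3, 102.4]
ee_rot: [0.001, 0.096, 0.995, -0.004]
force: [2.1, 0.9, 7.5]
width: 0.252
```

```bash
python3 pk.py | head -2
python3 - <<'E'
from lay import *
st=St((504.4,-328.3,55))
for n in('top','scene'):
    im,d,W=grab(n); f=W.reshape(-1,3)-st.o; B=np.stack([f@st.X,f@np.cross(st.Z,st.X),f@st.Z],1)
    q=B[(abs(B[:,1])<9)&(B[:,0]>-20)&(B[:,0]<60)&(B[:,2]>-5)&(B[:,2]<45)]
    for k in range(-16,28,4):
        z=q[(q[:,0]>=k)&(q[:,0]<k+4)]
        if len(z): print(n,k+2,len(z),np.percentile(z[:,2],[5,50,95]).round(1))
    h=B[(abs(B[:,1])<30)&(B[:,0]>5)&(B[:,0]<95)&(B[:,2]>24)&(B[:,2]<36)]; print('handle x,y',np.percentile(h,[1,50,99],axis=0).round(1).tolist())
    v,u=np.where((abs((W-st.o)@st.X-60)<110)&(abs((W-st.o)@np.cross(st.Z,st.X))<60)&(W[...,2]>50)); c=im[max(0,v.min()-15):v.max()+15,u.min()-15:u.max()+15]; cv2.imwrite(f'pics/k_{n}.png',cv2.resize(c,None,fx=4,fy=4,interpolation=cv2.INTER_CUBIC)); print(c.shape)
E
```

```text
[ 547.76996657 -337.28023754  102.39341284] [2.12482851 0.85092466 7.50429143] [ 0.26828524 -0.02696936 -0.00472335] 0.2524518116935507
top [[16.0, -18.2], [24.0, -11.4], [32.0, -4.9], [40.0, 2.0], [48.0, 8.7], [56.0, 15.4], [64.0, 21.6]] pitch 39.992324492086844 z@0 -31.60491164688139Traceback (most recent call last):
  File "<stdin>", line 9, in <module>
    return _quantile_unchecked(
        a, q, axis, out, overwrite_input, method, keepdims, weights)
    return _ureduce(a,
                    func=_quantile_ureduce_func,
    ...<5 lines>...
                    overwrite_input=overwrite_input,
                    method=method)
    r = func(a, **kwargs)
    result = _quantile(arr,
                       quantiles=q,
    ...<2 lines>...
                       out=out,
                       weights=wgt)
    slices_having_nans = np.isnan(arr[-1, ...])
                                  ~~~^^^^^^^^^
IndexError: index -1 is out of bounds for axis 0 with size 0
```

The butt has met the lip: the force along x reversed and motion stopped, with the pitch at 40.0°. I'll open the gripper part way and retreat straight up.

{"api": "arm_command", "payload": {"targets": [[[0, 0, 0, 0], [0, 0, 0, 0], [0, 0, 0, 0], [0, 0, 0, 0], [0, 0, 0, 0], [0, 0, 0, 0], [0, 0, 0, 0], [0, 0, 0, 0]]], "grip": 120}}

```text
t: 18.67
tool_pos: [547.8, -337.2, 102.3]
ee_rot: [0.001, 0.095, 0.995, -0.004]
force: [-0.4, 0.5, -0.0]
width: 0.526
```

{"api": "arm_command", "payload": {"targets": [[[0, 0, -0.3, 0], [0, 0, -0.8, 0], [0, 0, -1.5, 0], [0, 0, -2.5, 0], [0, 0, -4, 0], [0.5, 0, -5, 0], [1.5, 0, -6, 0], [3.0, 0, -6, 0], [4.5, 0, -6, 0], [6, 0, -6, 0], [6, 0, -6, 0]]]}}

```text
t: 19.58
tool_pos: [394.0, -304.9, 252.9]
ee_rot: [-0.001, 0.096, 0.995, -0.003]
force: [0.3, 1.0, 0.3]
width: 0.53
```

```bash
python3 lidck.py
python3 - <<'E'
from lay import *
st=St((504.4,-328.3,55)); out=[]
for n in('top','scene'):
    im,d,W=grab(n); f=W.reshape(-1,3)-st.o; f=f[np.isfinite(f[:,0])]; B=np.stack([f@st.X,f@np.cross(st.Z,st.X),f@st.Z],1)
    h=B[(abs(B[:,1])<30)&(B[:,0]>-6)&(B[:,0]<125)&(B[:,2]>26)&(B[:,2]<40)]; print(n,'handle top',len(h),np.percentile(h,[1,50,99],axis=0).round(1).tolist(),cv2.minAreaRect(h[:,:2].astype(np.float32)))
    r=B[(abs(B[:,1])<30)&(B[:,0]>108)&(B[:,0]<215)&(B[:,2]>8)&(B[:,2]<40)]; print('rod',len(r),np.percentile(r,[1,50,99],axis=0).round(1).tolist())
    Q=W-st.o; v,u=np.where((abs(Q@st.X-80)<130)&(abs(Q@np.cross(st.Z,st.X))<60)&(abs(Q@st.Z)<40)); c=im[max(0,v.min()-15):v.max()+15,u.min()-15:u.max()+15]; out.append(cv2.resize(c,(390,int(390*c.shape[0]/c.shape[1])),interpolation=cv2.INTER_CUBIC))
h=max(o.shape[0] for o in out); cv2.imwrite('pics/k.png',np.hstack([np.pad(o,((0,h-o.shape[0]),(0,0),(0,0))) for o in out])[:600])
E
```

```text
[ 394.04810966 -304.92157624  252.87569861] [0.29500929 0.98385596 0.25039359] 0.5298957761582738
scene 3551 slope [7.93192076e-04 1.16242039e+02]
top 4464 slope [4.25357904e-04 1.16453106e+02]
top handle top 214 [[55.3, -12.8, 26.4], [77.7, -0.2, 31.3], [98.7, 11.1, 35.0]] ((78.3802719116211, -0.7921562194824219), (47.67121124267578, 24.30388641357422), 0.04707522317767143)
rod 151 [[109.0, -4.6, 15.2], [153.2, 0.0, 20.2], [193.5, 3.1, 32.8]]
scene handle top 85 [[3.5, -8.9, 26.3], [57.4, 8.7, 30.0], [100.6, 14.9, 31.4]] ((51.797035217285156, 3.035245895385742), (24.676664352416992, 98.70259857177734), 88.6701889038086)
rod 79 [[111.4, -5.7, 11.9], [157.4, 2.0, 17.4], [193.8, 7.8, 28.8]]
```

View pics/k.png

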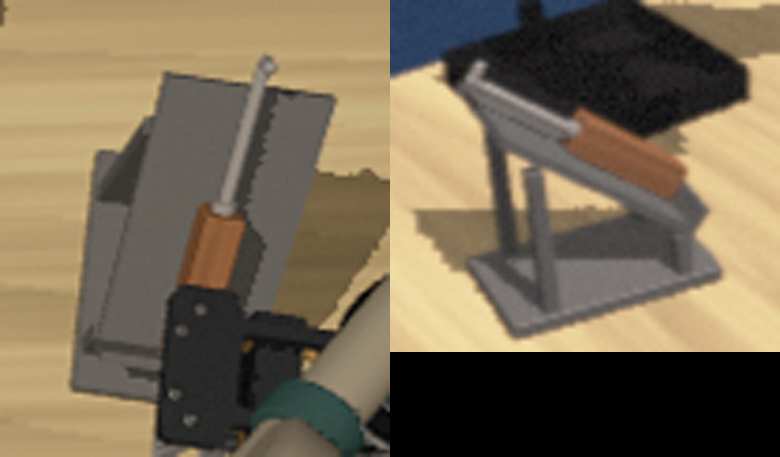

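View pics/l_scene.png

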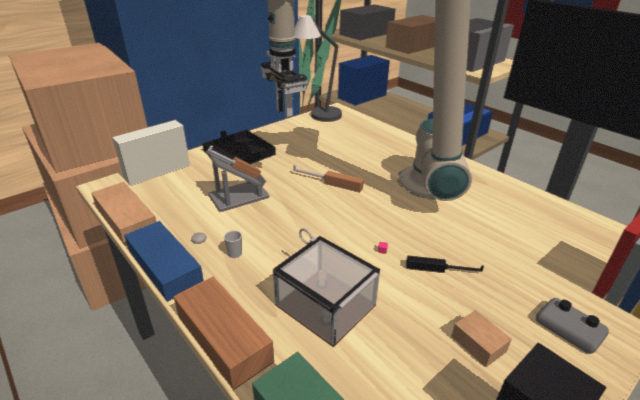

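The pole lies lengthways on the stand with its hook uphill and upturn outward. Its handle spans x ≈ 1–101 on the board, so the butt is at the lip. The lid is shut, the hand is clear and the rest of the scene is where it was. I'll hand the job in.

```bash
python3 -c "
from h import *
print(env.finish_job())"
```

```text
the job is handed in; nothing more can be done
None
```

I picked up the smaller wooden hook pole and put it through the ring eye. I swung the lid shut along its arc, with about 7 N net at the end, and unhooked the pole. Then I tilted it against the board's upper edge and laid it on the stand, and handed the job in at about 20 s of the 61 s. No verdict was reported.

**Last checks**
- **Lid:** it is flat, with a slope under 0.001 rad in both camera views, and it stayed flat after unhooking.
- **Pole:** it lay at 40.0° just before release, centred across the board with the hook uphill. In the scene view the handle runs from about 1 to 101 mm above the lip, so the butt is at the lip. In the top view the gripper hid the handle's lower part, so the butt position rests on the scene view and on the contact force felt at the lip.
- **Robot and scene:** the gripper was open and clear of everything, and in the last scene picture the other objects looked undisturbed.

One early value disagreed with the task text: the lid started at about 1.74 rad rather than 1.9, and I used the measured angle.

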